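# Set up the focus block and aim the objective turret

### The job

Slide the grey cast focus block along the steel plate, without lifting or tipping it, from its end outline to the middle outline, so that it stands square in it. Then turn the objective turret until the one long barrel points straight at the focus block, and hold it there: the turret has no detent, so finish with the gripper still gripping it and keeping it still. Leave the glass cube, the red cap and the brass ring where they are.

Things in the scene. Friction and masses are not known exactly. Their poses are not given: they have to be found in the camera images.
- plate: Fixed dark steel T-shaped plate, 8 mm thick. Origin: on the turret's axis at bench height, z up. Its crossbar (110 mm along x, 400 along y) lies on the robot's side, centred at plate x = -145 mm, with three flush white outlines 84 x 72 (x by y) centred at plate y = -130, 0, 130 mm. Block and glass cube start in the end outlines, either way round. Plate yaw varies by up to 0.35 rad.
- work_station (a point): Centre of the middle outline, on the plate's top face (8 mm above the bench); the focus block's origin belongs here, its axes along the plate's. A short white line runs from this outline towards the turret.
- focus_block: Loose grey cast block, 0.5 to 0.9 kg. Origin: centre of its underside (8 mm above the bench when on the plate), z up. Foot 76 (x) x 64 (y) x 16 mm; body 56 x 48 mm up to 72 mm high; a black focus knob (28 mm across, 7 mm proud, centre 40 mm high) on each y side; a round port on its +x side, the side towards the turret. It starts within 0.12 rad of the plate's yaw.
- rib (a point): Grip point of the focus block: on the rib on top of it, on the block's vertical axis, 95 mm above its underside. The rib is 36 mm along the block's x, 20 mm thick along its y, and stands from 72 to 107 mm above the underside.
- turret: Aluminium turret turning without end stops about the vertical axis through its origin (= the plate's origin). Disc 110 mm across, head 56 x 56 mm up to 72 mm above the bench. Four level steel barrels, 28 mm across, axes at 52 mm: one long along its own -x, three short (tips 50 mm out) along +x, +y, -y. Aimed when its yaw equals the plate's; starts 0.6 rad or more off. Light bearing, no detent.
- knob (a point): Grip point of the turret's grey plastic hand knob: on the turning axis, 100 mm above the bench. The knob is square, 36 x 36 mm, sides along the turret's x and y, from 72 to 117 mm above the bench; it is fixed to the turret and turns with it. Turning it takes only about 0.03 N m.
- long_tip (a point): Centre of the long barrel's tip, 88 mm from the turret's axis and 52 mm above the bench.
- splitter_cube: Bystander: loose glass cube, 30 mm, standing in the end outline not taken by the focus block. Origin: centre of its underside.
- eyepiece_cap: Bystander: loose red plastic cup-shaped cap, 40 mm across, 22 mm high, on the bench to one side (+y) of the turret. Origin: centre of its underside.
- lens_ring: Bystander: loose brass ring, 48 mm across, 9 mm high, on the bench to the other side (-y) of the turret. Origin: centre of its underside.
Mind the look-alikes: they are no part of the job. Several things have the shape of the focus_block; the one meant has the colours described above.

How it is judged:
By the outcome, as a careful person would: the job done as asked, in the order asked, and still so for the second after the job is handed in, while the arm keeps its last pose, push and grip.
It also fails if it takes over 72 s, if anything falls off the work surface, if the arm or the gripper's body presses on something with over 40 N, if the wrist force passes 120 N, or if a joint passes its speed limit or range.

### The arm

A 6-joint arm with a two-finger parallel gripper is mounted at the origin on the work surface. World frame = base frame: x ahead of the robot, y to its left, z up, the work surface at z = 0. Lengths are in m, angles in degrees, forces in N, time in s.
With the tool pointing down it reaches from about 0.3 to 0.75 m from the base axis. Payload 8.5 kg.
Tool frame: the origin (TCP) lies midway between the tips of the shut fingers; the grasp point (between the pads) lies 19 mm behind it; z points along the fingers, y is the line along which they close (so a half turn about z gives the same grasp; the last joint's range is limited). The gripper opens to 85 mm and grips with 20 to 120 N. Pads are 22 mm wide; open, the fingers measure 114 mm over their backs; the gripper's body (76 mm by 85 mm) begins 54 mm behind the grasp point. The pads swing forward as they close: fully open they stand 13 mm farther back than shut.
Start: joints at [55.903, 21.807, 74.336, -0, 83.858, -12.336], TCP at [0.204, 0.511, 0.231] pointing down, gripper open.
Joint ranges: [-178.18, 178.18], [-50.72, 133.34], [12.68, 142.11], [-81.47, 261.47], [9.98, 163.14], [-165.26, 165.26]. Speed limits (degrees/s): [136.94, 136.94, 180, 180, 180, 180].

### API

Orientations are given as a 3x3 rotation matrix whose columns are the frame's x, y, z axes.
In Python, from rig import env, get_image, close_job gives the robot as it stands.
- The arm moves only by the tool step_arm, never from a script. Its argument "targets" is a list of rows, each a list of 2 entries, a list of its own where there are three numbers: the shift along the tool's x, y, z as a fraction of full scale, then the turn, a rotation vector about the tool's x, y, z as a fraction of full scale. In form: [[[x, y, z], [wx, wy, wz]], ...]. A call has 1 to 10 rows; each row is the pose to reach, as a shift and turn from the pose commanded when the call began, along the tool's axes at that moment; what a row does not reach only later rows make up. Full scale, the value 1, is 0.3 m for a shift and 45 degrees for a turn. A row lasts 1/12 s, in which the tool goes at most 41.7 mm and 7.16 degrees, less where a joint would pass 70% of its speed; a pose out of reach is approached as far as the arm can. A call with a number of a shift or a turn outside -1 to 1 is refused whole. A call with a gripper value outside its range is refused whole. "jaw" is the finger opening in mm, from 0 to 85.4, set as the call begins (left out, the last holds). The fingers move at their own pace and stop on an object; "grip_force" is the grip in N (left out, the last holds). Time passes only in rows, so rows that repeat a pose let the fingers close. It gives the time, the measured TCP pose, the force, the opening and the grip force at its end, in the units of the state.
- env.observe(): the state, without advancing time (a new reading comes with each control period).
- get_image(name): name is "scene" or "top" or "wrist"; returns a dict with "img" (480x640x3 uint8, red, green, blue), "z_map" (480x640 float32, m along the optical axis (not along the pixel's ray), 0 where there is no reading), "intrinsics" (3x3 intrinsics, pixels), "rvec" (rotation vector, rad) and "tvec" (3), from world to camera coordinates, as OpenCV has them. Camera axes: x right, y down, z forward; pixel columns grow to the right and rows downward; lengths in m; the calibration is good to about 2 mm. A picture is of the moment at which its call begins.
- close_job(): hands the job in; it is judged then, once.
The state is a dict: "time_s": time; "q": joint angles; "qvel": joint speeds; "joint_efforts": joint torques, N m; "position": TCP position; "tool_rot": TCP orientation; "ft_force": force on the tool from outside, world axes, zero at the start; "wrist_torque": the same for the moment, N m; "grip_width": finger opening in m; "gripper_force": force on a finger pad.
Only numpy, scipy, OpenCV 4.12 (cv2) and the standard library are available. Lean on these libraries where they do the work, as an engineer would, in place of code of your own. Each camera call takes 0.05 s, during which the arm holds its last target. There are 200 camera calls.

## Working session

There is one attempt and no reset: what is moved stays moved. The work goes in short steps, Python scripts to look and compute and a tool call to move; the robot and the scene stay as the last step left them, time stands still between calls to the robot, and variables do not carry over. Pictures are saved under pics/ and viewed, at most 10 in all, crops included, and the job is handed in when it is done.

Besides the shell and the picture viewer there is one more tool, called after ">>>" by a JSON object that holds its "method" and its "body", one argument or row to a line. step_arm: Moves the arm, as the interface text tells. Its arguments: {"type":"object","properties":{"targets":{"type":"array","items":{"type":"array"}},"jaw":{"type":"number"},"grip_force":{"type":"number"}},"required":["targets"]}

```bash
mkdir -p pics; ls; cat > h.py <<'E'
import numpy as np, cv2
from rig import env, get_image, close_job
def grab(n):
    d=get_image(n); R=cv2.Rodrigues(np.array(d["rvec"],float))[0]; t=np.array(d["tvec"],float).ravel()
    z=d["z_map"]; K=np.array(d["intrinsics"]); v,u=np.mgrid[:480,:640]
    c=np.stack([(u-K[0,2])/K[0,0]*z,(v-K[1,2])/K[1,1]*z,z],-1)
    P=(c-t)@R; P[z==0]=np.nan
    return d["img"],P,K,R,t
def save(n,img): cv2.imwrite("pics/"+n,img[:,:,::-1])
E
python3 - <<'E'
from h import *
s=env.observe(); print(s["time_s"],s["position"],s["tool_rot"],s["ft_force"])
for n in("top","scene"):
    i,P,K,R,t=grab(n); save(n+"1.png",i); np.savez(n+"1.npz",i=i,P=P,K=K,R=R,t=t); print(n,-R.T@t)
E
```

```text
pics
0.0 [0.20372971 0.510551   0.23073135] [[-9.28754157e-01  3.70695321e-01 -8.33977699e-04]
 [ 3.70696113e-01  9.28753437e-01 -1.20196104e-03]
 [ 3.28998322e-04 -1.42547860e-03 -9.99998930e-01]] [-0.01807913  0.42537226 -0.35750998]
top [0.46463555 0.06979718 1.26491496]
scene [ 0.82864613 -0.18643161  0.72750406]
```

View pics/top1.png

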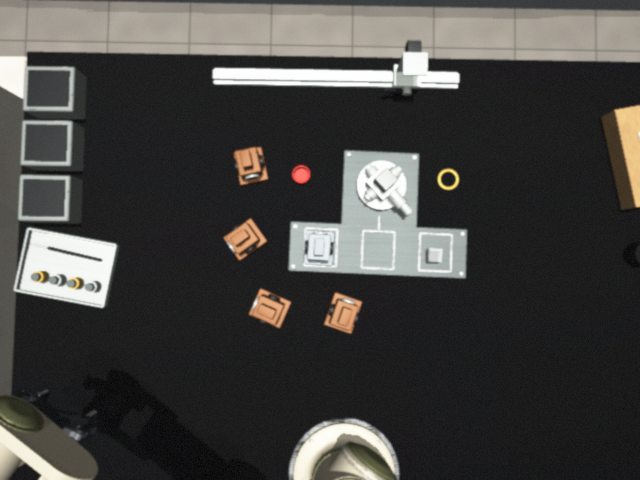

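View pics/scene1.png

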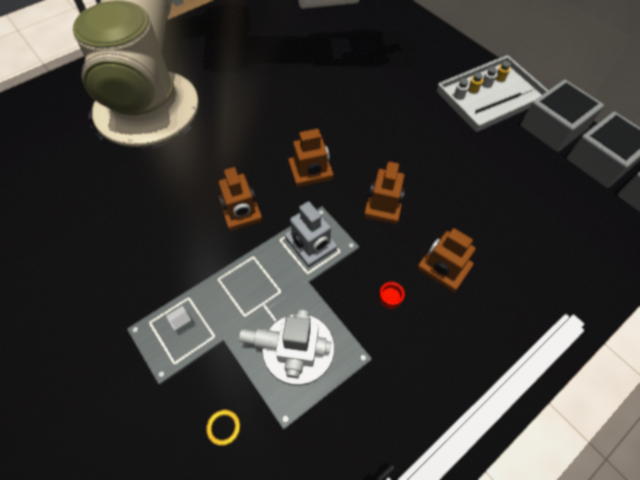

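The top picture shows the grey block at (320,247) in the left end outline. The glass cube is at (435,255), the turret at (382,185), the cap at (301,174) and the ring at (448,179). Look-alikes for the block, all copper-coloured: (250,165), (245,240), (270,308) and (343,313). The grey one on the plate is the one meant. Next I measure and take the close crop.

```bash
cat >> h.py <<'E'
def rays(px,K,R,t,z):  # pixels (N,2) -> world points at height z
    d=np.c_[(px[:,0]-K[0,2])/K[0,0],(px[:,1]-K[1,2])/K[1,1],np.ones(len(px))]@R
    c=-R.T@t; return c+d*((z-c[2])/d[:,2])[:,None]
def rect(p):
    (c,s,a)=cv2.minAreaRect((p[:,:2]*1000).astype(np.float32)); return np.round(c,1),np.round(s,1),round(a,1)
E
python3 - <<'E'
from h import *
for n in("top","scene"):
    f=np.load(n+"1.npz"); i,P,K,R,t=[f[k] for k in("i","P","K","R","t")]
    X,Y,Z=P[...,0],P[...,1],P[...,2]
    m=(Z>.004)&(Z<.012)&(abs(X-.52)<.2)&(abs(Y)<.28)
    k,l,st,_=cv2.connectedComponentsWithStats(m.astype(np.uint8)); j=1+st[1:,4].argmax()
    p=P[l==j]; print(n,"plate",rect(p),np.nanmedian(p[:,2]))
    # white outline pixels
    w=(l==j)&(i.min(2)>(200 if n=="top" else 190))
    k2,l2,s2,_=cv2.connectedComponentsWithStats(w.astype(np.uint8),connectivity=8)
    for q in range(1,k2):
        if s2[q,4]>20:
            v,u=np.nonzero(l2==q); print("  white",s2[q],rect(rays(np.c_[u,v].astype(float),K,R,t,.008)))
    for nm,lo,hi in(("high",.105,.13),("mid",.074,.09),("cube",.03,.045)):
        m2=(Z>lo)&(Z<hi)&(X>.35)&(X<.7)&(abs(Y)<.22)
        k2,l2,s2,_=cv2.connectedComponentsWithStats(m2.astype(np.uint8))
        for q in range(1,k2):
            if s2[q,4]>15:
                v,u=np.nonzero(l2==q); z=np.median(Z[l2==q]); print("  ",nm,s2[q],round(float(z),4),rect(rays(np.c_[u,v].astype(float),K,R,t,z)))
f=np.load("top1.npz"); save("crop1.png",cv2.resize(f["i"][140:290,280:480],None,fx=4,fy=4,interpolation=cv2.INTER_CUBIC))
E
```

```text
top plate (array([583. , -69.6]), array([410.7, 277.9]), 88.3) 0.008059354077352388
  white [360 215  36  56 410] (array([518.1, -70.6]), array([ 79.8, 123.8]), 88.4)
  white [304 226  22  14  67] (array([544.2,  78.4]), array([25.1, 51.8]), 25.1)
  white [326 228   8   4  21] (array([545.2,  39.5]), array([ 6.8, 15.9]), 0.9)
  white [329 228  10  40 125] (array([503.6,  24.8]), array([16.9, 90.2]), 82.0)
  white [417 232  36  41 334] (array([ 497.6, -200. ]), array([79. , 90.2]), 88.3)
  white [303 263  23   5  56] (array([463. ,  73.6]), array([50.2,  6.5]), 85.2)
   high [246 152   7  15  58] 0.1076 (array([684.8, 213.2]), array([29.7, 12.6]), 1.3)
   high [375 168  23  23 305] 0.1169 (array([644.9, -73.8]), array([35.5, 37.1]), 45.5)
   high [244 230   5  10  23] 0.1083 (array([525.1, 215.5]), array([ 8.2, 18.9]), 81.8)
   high [314 238  11  18 166] 0.1148 (array([503. ,  62.8]), array([19.8, 35.8]), 86.8)
   high [257 304  19  15 143] 0.1076 (array([367.1, 170.3]), array([35.7, 19.6]), 66.6)
   high [339 308  14  13 105] 0.1077 (array([361.6,   5.9]), array([19.6, 28.2]), 72.1)

[... 2602 characters left out ...]
 [371 200  23  10 118] 0.0378 (array([533.4, 207.1]), array([42. , 13.1]), 36.1)
   cube [228 205  27  12 110] 0.0389 (array([386.6,  -1.8]), array([47.7, 14.8]), 70.5)
   cube [317 238  14  13  29] 0.0409 (array([534.5,  70.4]), array([ 6.5, 33. ]), 10.0)
   cube [301 246  15  10  53] 0.0369 (array([521.4,  44.7]), array([15.7, 21.5]), 88.6)
   cube [428 257  17  18  87] 0.0381 (array([682. , 192.7]), array([10.3, 36.4]), 85.0)
   cube [166 306  27  26 378] 0.0384 (array([ 491.9, -193.4]), array([30. , 33.3]), 87.0)
   cube [263 316  71  68 901] 0.0311 (array([657.4, -74.5]), array([108.8,  84.7]), 87.0)
   cube [270 319  12  12  59] 0.0312 (array([593.7, -78.9]), array([14.7, 19. ]), 41.4)
```

View pics/crop1.png

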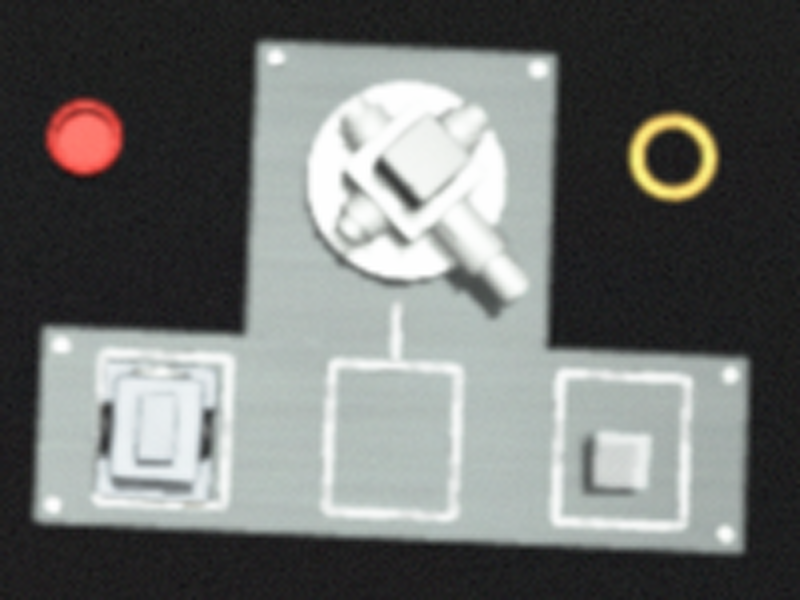

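>>> {"method": "step_arm", "body": {
  "targets": [
    [[-0.1,-0.07,0],[0,0,0]],
    [[-0.21,-0.144,0],[0,0,0]],
    [[-0.32,-0.22,0],[0,0,0]],
    [[-0.43,-0.295,0],[0,0,0]],
    [[-0.54,-0.37,0],[0,0,0]],
    [[-0.64,-0.44,0],[0,0,0]],
    [[-0.71,-0.487,0],[0,0,0]],
    [[-0.741,-0.508,0],[0,0,0]],
    [[-0.741,-0.508,0],[0,0,0]]
  ],
  "jaw": 60
}}

```text
time_s: 0.85
position: [0.355, 0.2851, 0.2311]
tool_rot: [[-0.927, 0.374, -0.0], [0.374, 0.927, -0.001], [0.0, -0.001, -1.0]]
ft_force: [-0.1, 0.1, -0.8]
grip_width: 0.0598
gripper_force: 0.0
```

>>> {"method": "step_arm", "body": {
  "targets": [
    [[-0.1,-0.07,0],[0,0,-0.05]],
    [[-0.21,-0.144,0],[0,0,-0.12]],
    [[-0.32,-0.22,0],[0,0,-0.2]],
    [[-0.43,-0.295,0],[0,0,-0.28]],
    [[-0.54,-0.37,0],[0,0,-0.35]],
    [[-0.64,-0.44,0],[0,0,-0.416]],
    [[-0.71,-0.487,0],[0,0,-0.416]],
    [[-0.741,-0.508,0],[0,0,-0.416]],
    [[-0.741,-0.508,0],[0,0,-0.416]],
    [[-0.741,-0.508,0],[0,0,-0.416]]
  ]
}}

```text
time_s: 1.68
position: [0.5033, 0.0639, 0.231]
tool_rot: [[-0.999, 0.053, -0.001], [0.053, 0.999, 0.001], [0.001, 0.0, -1.0]]
ft_force: [0.6, 1.1, -0.4]
grip_width: 0.06
gripper_force: 0.0
```

```bash
python3 - <<'E'
from h import *
s=env.observe(); print(s["time_s"],s["position"],s["tool_rot"])
i,P,K,R,t=grab("wrist"); save("w1.png",i); np.savez("w1.npz",i=i,P=P,K=K,R=R,t=t); print(-R.T@t)
E
```

```text
1.6833 [0.50330112 0.06391019 0.23100852] [[-9.98595830e-01  5.29649971e-02 -1.03825597e-03]
 [ 5.29644751e-02  9.98596260e-01  5.24012836e-04]
 [ 1.06455287e-03  4.68286350e-04 -9.99999324e-01]]
[0.42649008 0.06786804 0.37406783]
```

View pics/w1.png

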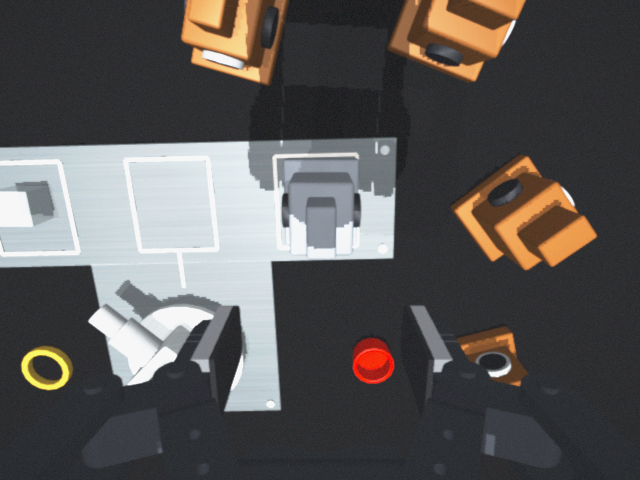

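The wrist view shows the grey block at (320,210) under the gripper and the middle outline at (172,203), clear. I'll measure both here.

```bash
python3 - <<'E'
from h import *
f=np.load("w1.npz"); i,P,K,R,t=[f[k] for k in("i","P","K","R","t")]
Z=P[...,2]
w=np.zeros((480,640),np.uint8); w[150:256,118:224]=(i[150:256,118:224].min(2)>232)
k,l,s,c=cv2.connectedComponentsWithStats(w,connectivity=8)
for q in range(1,k):
    if s[q,4]>60:
        v,u=np.nonzero(l==q); print(s[q],rect(rays(np.c_[u,v].astype(float),K,R,t,.008)))
for nm,lo,hi in(("rib",.108,.122),("body",.074,.086)):
    m=(Z>lo)&(Z<hi); m[:,:270]=0; m[:,380:]=0; m[:130]=0; m[265:]=0
    v,u=np.nonzero(m); z=np.median(Z[m]); print(nm,m.sum(),z,rect(rays(np.c_[u,v].astype(float),K,R,t,z)))
# plate edges: dark->light in crossbar back edge (world x low), front edges
m=((Z>.004)&(Z<.012)).astype(np.uint8); 
k,l,s,_=cv2.connectedComponentsWithStats(m); j=1+s[1:,4].argmax(); p=P[l==j]
# robot-side edge: min x per y bin
for lo,hi in((-.25,.12),):
    ys=np.arange(-.24,.08,.005); e=[(p[abs(p[:,1]-y)<.0025,0].min(),y) for y in ys if (abs(p[:,1]-y)<.0025).sum()>5]
    e=np.array(e); a=np.polyfit(e[:,1],e[:,0],1); print("edge dx/dy",a, np.degrees(np.arctan(a[0])),"res",np.std(e[:,0]-np.polyval(a,e[:,1])))
E
```

```text
[ 123  155   97  101 1625] (array([502.4, -70.7]), array([77. , 91.8]), 88.3)
rib 1646 0.11528005815123853 (array([501.8,  63.8]), array([19.9, 36. ]), 86.9)
body 3036 0.08026482381791844 (array([502. ,  63.8]), array([47.6, 55.9]), 86.9)
edge dx/dy [-0.05883624  0.44588599] -3.367186689803086 res 0.01661739877248138
```

>>> {"method": "step_arm", "body": {
  "targets": [
    [[0,-0.002,0.09],[0,0,0]],
    [[0,-0.002,0.2],[0,0,0]],
    [[0,-0.002,0.3],[0,0,0]],
    [[0,-0.002,0.39],[0,0,0]],
    [[0,-0.002,0.45],[0,0,0]],
    [[0,-0.002,0.485],[0,0,0]],
    [[0,-0.002,0.485],[0,0,0]],
    [[0,-0.002,0.485],[0,0,0]]
  ]
}}

```text
time_s: 2.4
position: [0.5033, 0.0636, 0.0861]
tool_rot: [[-0.999, 0.051, -0.0], [0.051, 0.999, 0.0], [0.0, 0.0, -1.0]]
ft_force: [0.1, -0.0, -0.0]
grip_width: 0.06
gripper_force: 0.0
```

>>> {"method": "step_arm", "body": {
  "targets": [
    [[0,0,0],[0,0,0]],
    [[0,0,0],[0,0,0]],
    [[0,0,0],[0,0,0]],
    [[0,0,0],[0,0,0]],
    [[0,0,0],[0,0,0]],
    [[0,0,0],[0,0,0]],
    [[0,0,0],[0,0,0]],
    [[0,0,0],[0,0,0]]
  ],
  "jaw": 10,
  "grip_force": 40
}}

```text
time_s: 3.07
position: [0.5041, 0.0625, 0.0866]
tool_rot: [[-0.999, 0.053, 0.001], [0.053, 0.999, 0.0], [-0.001, 0.0, -1.0]]
ft_force: [-0.1, 3.2, 6.8]
grip_width: 0.0194
gripper_force: 42.6
```

```bash
python3 - <<'E'
from h import *
s=env.observe(); print(s["time_s"],s["position"],s["tool_rot"],s["ft_force"],s["wrist_torque"],s["grip_width"])
E
```

```text
3.0667 [0.50408563 0.06254608 0.08658952] [[-9.98590750e-01  5.30522945e-02  1.40256853e-03]
 [ 5.30528655e-02  9.98591635e-01  3.73053636e-04]
 [-1.38080185e-03  4.46938190e-04 -9.99998947e-01]] [-0.14594303  3.24795862  6.78621846] [0.33418126 0.12341934 0.00359891] 0.01941294031458765
```

>>> {"method": "step_arm", "body": {
  "targets": [
    [[-0.0,-0.01,0],[0,0,0]],
    [[-0.001,-0.03,0],[0,0,0]],
    [[-0.002,-0.055,0],[0,0,0]],
    [[-0.003,-0.08,0],[0,0,0]],
    [[-0.004,-0.105,0],[0,0,0]],
    [[-0.005,-0.13,0],[0,0,0]],
    [[-0.006,-0.155,0],[0,0,0]],
    [[-0.007,-0.18,0],[0,0,0]],
    [[-0.008,-0.2,0],[0,0,0]],
    [[-0.008,-0.21,0],[0,0,0]]
  ]
}}

```text
time_s: 3.9
position: [0.5035, -0.0009, 0.0867]
tool_rot: [[-0.999, 0.054, 0.002], [0.054, 0.999, 0.001], [-0.002, 0.001, -1.0]]
ft_force: [1.5, 14.5, 22.3]
grip_width: 0.0193
gripper_force: 45.2
```

>>> {"method": "step_arm", "body": {
  "targets": [
    [[-0.0,-0.02,0],[0,0,-0.003]],
    [[-0.001,-0.045,0],[0,0,-0.006]],
    [[-0.002,-0.075,0],[0,0,-0.01]],
    [[-0.003,-0.105,0],[0,0,-0.014]],
    [[-0.004,-0.135,0],[0,0,-0.018]],
    [[-0.005,-0.165,0],[0,0,-0.022]],
    [[-0.006,-0.195,0],[0,0,-0.026]],
    [[-0.007,-0.218,0],[0,0,-0.031]],
    [[-0.0075,-0.2325,0],[0,0,-0.031]],
    [[-0.0075,-0.2325,0],[0,0,-0.031]]
  ]
}}

```text
time_s: 4.73
position: [0.5018, -0.0711, 0.0866]
tool_rot: [[-1.0, 0.03, 0.002], [0.03, 1.0, 0.0], [-0.002, 0.0, -1.0]]
ft_force: [0.7, 4.0, 7.6]
grip_width: 0.0189
gripper_force: 43.3
```

```bash
python3 - <<'E'
from h import *
s=env.observe(); print(s["time_s"],s["position"],s["tool_rot"],s["ft_force"],s["wrist_torque"],s["grip_width"])
i,P,K,R,t=grab("wrist"); save("w2.png",i); np.savez("w2.npz",i=i,P=P,K=K,R=R,t=t)
E
```

```text
4.7333 [ 0.50175646 -0.0710601   0.08658618] [[-9.99559241e-01  2.96456550e-02  1.56806818e-03]
 [ 2.96459868e-02  9.99560443e-01  1.88782746e-04]
 [-1.56178234e-03  2.35186466e-04 -9.99998753e-01]] [0.6808944  3.97342812 7.57050041] [ 0.52432239 -0.03821023 -0.04942071] 0.01891216988193992
```

View pics/w2.png

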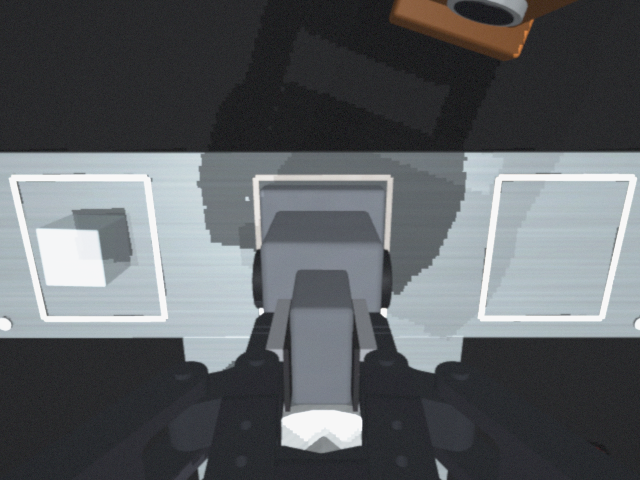

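The picture shows the foot inside the middle outline: back line at row about 178, foot edge at about 185. The left outline centre is near (88,248) and the right one near (560,248). I'll measure the residual offsets.

```bash
cat > meas.py <<'E'
from h import *
def go(fn,rows=(187,208),show=True):
    f=np.load(fn); i,P,K,R,t=[f[k] for k in("i","P","K","R","t")]
    Z=P[...,2]; g=i.min(2).astype(float)
    C=[]
    for a,b in((0,172),(475,640)):
        w=np.zeros((480,640),np.uint8); w[170:326,a:b]=g[170:326,a:b]>225
        k,l,s,_=cv2.connectedComponentsWithStats(w,connectivity=8)
        q=max((q for q in range(1,k)),key=lambda q:s[q,2]*s[q,3]); v,u=np.nonzero(l==q)
        r=rect(rays(np.c_[u,v].astype(float),K,R,t,.008)); C.append(np.array(r[0])); print(s[q],r)
    m=(C[0]+C[1])/2; d=C[1]-C[0]; print("station",m,"yaw",np.degrees(np.arctan2(-d[0],d[1])),"sep",np.hypot(*d))
    return i,g,Z,K,R,t,P
E
python3 - <<'E'
from meas import *
i,g,Z,K,R,t,P=go("w2.npz")
print("row prof c320",[(r,int(g[r,320]),round(float(Z[r,320])*1000,1)) for r in range(172,216,1)])
for r in(195,203): print("L",r,[(c,int(g[r,c]),round(float(Z[r,c])*1000)) for c in range(250,272)],"R",[(c,int(g[r,c]),round(float(Z[r,c])*1000)) for c in range(376,398)])
m=(Z>.074)&(Z<.086); m[:190]=0; m[:,:240]=0; m[:,410:]=0; v,u=np.nonzero(m);print(rect(rays(np.c_[u,v].astype(float),K,R,t,.080)))
m=(Z>.111)&(Z<.118); m[:,:280]=0; m[:,362:]=0; v,u=np.nonzero(m);print(rect(rays(np.c_[u,v].astype(float),K,R,t,.115)))
E
```

```text
[   9  174  159  148 3355] (array([ 497.4, -201.1]), array([76.1, 88. ]), 88.3)
[ 478  174  159  147 3225] (array([504.8,  60. ]), array([75.9, 87.3]), 88.3)
station [501.1  -70.55] yaw -1.6234212958877126 sep 261.20484298726166
row prof c320 [(172, 99, 7.5), (173, 106, 8.5), (174, 136, 9.0), (175, 189, 10.3), (176, 204, 8.6), (177, 206, 10.2), (178, 206, 8.9), (179, 197, 9.3), (180, 170, 9.7), (181, 110, 9.1), (182, 101, 8.5), (183, 103, 7.9), (184, 102, 7.6), (185, 88, 10.9), (186, 86, 14.6), (187, 86, 16.4), (188, 85, 20.4), (189, 94, 23.7), (190, 109, 23.7), (191, 116, 24.4), (192, 123, 24.5), (193, 127, 24.2), (194, 128, 24.8), (195, 129, 24.5), (196, 131, 23.4), (197, 132, 23.5), (198, 129, 23.9), (199, 129, 24.0), (200, 126, 23.5), (201, 128, 23.8), (202, 130, 24.8), (203, 127, 25.0), (204, 128, 23.6), (205, 128, 24.4), (206, 127, 24.4), (207, 128, 24.0), (208, 127, 24.4), (209, 127, 23.7), (210, 116, 23.8), (211, 92, 29.6), (212, 85, 30.2), (213, 85, 31.9), (214, 85, 33.3), (215, 86, 37.1)]
L 195 [(250, 116, 8), (251, 116, 9), (252, 126, 9), (253, 184, 7), (254, 223, 9), (255
[... 694 characters left out ...]
28, 9), (256, 228, 9), (257, 230, 9), (258, 226, 9), (259, 198, 9), (260, 123, 24), (261, 114, 25), (262, 124, 23), (263, 126, 24), (264, 127, 24), (265, 127, 25), (266, 126, 25), (267, 130, 24), (268, 126, 24), (269, 130, 24), (270, 124, 25), (271, 129, 25)] R [(376, 129, 25), (377, 129, 24), (378, 132, 24), (379, 129, 26), (380, 126, 25), (381, 129, 26), (382, 125, 24), (383, 119, 23), (384, 105, 25), (385, 114, 22), (386, 172, 9), (387, 203, 9), (388, 207, 9), (389, 206, 9), (390, 202, 9), (391, 176, 9), (392, 126, 9), (393, 100, 9), (394, 94, 9), (395, 94, 9), (396, 97, 8), (397, 94, 7)]
(array([486.2, -70.4]), array([47.2, 31.5]), 88.3)
(array([499.1, -71.3]), array([25.4, 37.4]), 88.3)
```

```bash
python3 - <<'E'
from h import *
f=np.load("w2.npz"); K,R,t=f["K"],f["R"],f["t"]
r=lambda p,z: rays(np.array(p,float),K,R,t,z)[:,:2]*1000
print("foot sides",r([[259.7,195],[385.6,195],[259.7,203],[385.6,203]],.024))
print("foot back bot/top",r([[320,184.7]],.008),r([[320,189]],.024))
print("outline back line, left/right line @195, 203",r([[320,177.7],[256,195],[389.3,195],[256.4,203],[388.9,203]],.008))
E
```

```text
foot sides [[ 464.53580944 -101.09058036]
 [ 466.4406045   -37.64348667]
 [ 468.64037808 -101.39974523]
 [ 470.55604331  -37.57217571]]
foot back bot/top [[463.00942238 -70.67073933]] [[462.39785542 -70.60618905]]
outline back line, left/right line @195, 203 [[ 459.23439286  -70.55416634]
 [ 467.59193255 -105.611794  ]
 [ 469.76576436  -33.20331623]
 [ 472.02241088 -105.73848091]
 [ 474.19552749  -33.33295366]]
```

Residuals are within 0.6 mm and 0.1°, so the block is placed. Now release and rise straight up.

>>> {"method": "step_arm", "body": {
  "targets": [
    [[0,0,0],[0,0,0]],
    [[0,0,0],[0,0,0]],
    [[0,0,0],[0,0,0]],
    [[0,0,0],[0,0,0]],
    [[0,0,0],[0,0,0]]
  ],
  "jaw": 60
}}

```text
time_s: 5.2
position: [0.5013, -0.0706, 0.0857]
tool_rot: [[-1.0, 0.029, -0.0], [0.029, 1.0, -0.0], [0.0, -0.0, -1.0]]
ft_force: [-0.1, 0.3, 0.3]
grip_width: 0.0598
gripper_force: 0.0
```

>>> {"method": "step_arm", "body": {
  "targets": [
    [[0,0,-0.02],[0,0,0]],
    [[0,0,-0.06],[0,0,0]],
    [[0,0,-0.14],[0,0,0]],
    [[0,0,-0.24],[0,0,0]],
    [[0,0,-0.34],[0,0,0]],
    [[0,0,-0.42],[0,0,0]],
    [[0,0,-0.48],[0,0,0]],
    [[0,0,-0.48],[0,0,0]],
    [[0,0,-0.48],[0,0,0]]
  ]
}}

```text
time_s: 5.95
position: [0.5014, -0.0705, 0.2305]
tool_rot: [[-1.0, 0.029, 0.002], [0.029, 1.0, -0.001], [-0.002, -0.001, -1.0]]
ft_force: [-0.4, -0.2, 0.3]
grip_width: 0.0602
gripper_force: 0.0
```

```bash
python3 - <<'E'
from h import *
s=env.observe(); print(s["time_s"],s["position"],s["tool_rot"],s["grip_width"])
i,P,K,R,t=grab("wrist"); save("w3.png",i); np.savez("w3.npz",i=i,P=P,K=K,R=R,t=t)
i2,P2,K2,R2,t2=grab("scene"); save("s3.png",i2); Z=P2[...,2]
m=(Z>.111)&(Z<.13)&(P2[...,0]>.58)&(P2[...,0]<.7)&(abs(P2[...,1]+.073)<.06); v,u=np.nonzero(m); print("scene knob",rect(rays(np.c_[u,v].astype(float),K2,R2,t2,.117)))
Z=P[...,2]
for lo,hi,x0 in((.11,.125,.45),(.074,.086,.45)):
    m=(Z>lo)&(Z<hi)&(P[...,0]>x0)&(P[...,0]<.56)&(abs(P[...,1]+.07)<.04); v,u=np.nonzero(m); z=np.median(Z[m]); print("block",z,rect(rays(np.c_[u,v].astype(float),K,R,t,z)))
E
```

```text
5.95 [ 0.50143166 -0.07053279  0.23046548] [[-9.99589643e-01  2.86033470e-02  1.54735489e-03]
 [ 2.86022842e-02  9.99590623e-01 -7.04674811e-04]
 [-1.56687750e-03 -6.60127758e-04 -9.99998555e-01]] 0.0602428247222306
scene knob (array([646.5, -74.7]), array([36. , 37.3]), 43.1)
block 0.11527967056064474 (array([499.7, -70.3]), array([19.4, 36.6]), 87.7)
block 0.080264746519489 (array([499.7, -70.4]), array([47.5, 55.8]), 88.4)
```

View pics/w3.png

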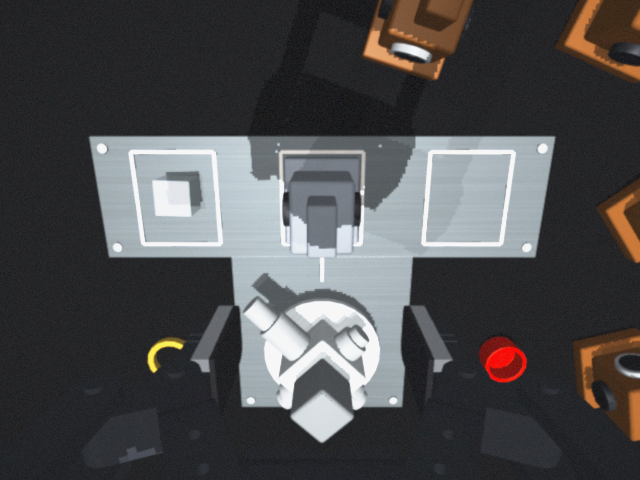

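The block at (322,205) stands in the middle outline. The turret's long barrel tip is at (257,308), and nothing else has been disturbed. Next I go over the knob and line the jaws up with it.

>>> {"method": "step_arm", "body": {
  "targets": [
    [[-0.06,0,0],[0,0,0.1]],
    [[-0.14,0,0],[0,0,0.24]],
    [[-0.24,0,0],[0,0,0.38]],
    [[-0.34,0,0],[0,0,0.52]],
    [[-0.42,0,0],[0,0,0.66]],
    [[-0.47,0,0],[0,0,0.8]],
    [[-0.482,0,0],[0,0,0.92]],
    [[-0.482,0,0],[0,0,0.98]],
    [[-0.482,0,0],[0,0,0.98]],
    [[-0.482,0,0],[0,0,0.98]]
  ]
}}

```text
time_s: 6.88
position: [0.6456, -0.0746, 0.2285]
tool_rot: [[-0.699, 0.715, -0.002], [0.715, 0.699, 0.001], [0.002, -0.001, -1.0]]
ft_force: [-0.1, -0.4, -0.1]
grip_width: 0.06
gripper_force: 0.0
```

```bash
python3 - <<'E'
from h import *
s=env.observe(); print(s["time_s"],s["position"],s["tool_rot"],s["q"])
i,P,K,R,t=grab("wrist"); Z=P[...,2]
m=(Z>.111)&(Z<.13)&(abs(P[...,0]-.646)<.06)&(abs(P[...,1]+.073)<.06); v,u=np.nonzero(m); print("wrist knob",m.sum(),rect(rays(np.c_[u,v].astype(float),K,R,t,.117)))
i2,P2,K2,R2,t2=grab("top"); Z=P2[...,2]
m=(Z>.111)&(Z<.13)&(abs(P2[...,0]-.646)<.06)&(abs(P2[...,1]+.073)<.06); v,u=np.nonzero(m); print("top",m.sum())
E
```

```text
6.8833 [ 0.64562271 -0.07460236  0.22851453] [[-6.99028027e-01  7.15090658e-01 -2.27330326e-03]
 [ 7.15091273e-01  6.99030770e-01  6.74105212e-04]
 [ 2.07115527e-03 -1.15440089e-03 -9.99997189e-01]] [-1.70067722e+01  3.23656429e+01  5.67782718e+01 -1.16212004e-03
  9.09919369e+01 -6.13560539e+01]
wrist knob 2961 (array([645.4, -73.5]), array([35.2, 36.4]), 43.2)
top 270
```

>>> {"method": "step_arm", "body": {
  "targets": [
    [[0,0,0.09],[0,0,0]],
    [[0,0,0.2],[0,0,0]],
    [[0,0,0.3],[0,0,0]],
    [[0,0,0.39],[0,0,0]],
    [[0,0,0.45],[0,0,0]],
    [[0,0,0.488],[0,0,0]],
    [[0,0,0.488],[0,0,0]],
    [[0,0,0.488],[0,0,0]]
  ]
}}

```text
time_s: 7.65
position: [0.6461, -0.0748, 0.0839]
tool_rot: [[-0.698, 0.716, 0.0], [0.716, 0.698, -0.0], [-0.0, 0.0, -1.0]]
ft_force: [0.6, 1.5, -0.3]
grip_width: 0.0595
gripper_force: 0.0
```

>>> {"method": "step_arm", "body": {
  "targets": [
    [[0,0,0],[0,0,0]],
    [[0,0,0],[0,0,0]],
    [[0,0,0],[0,0,0]],
    [[0,0,0],[0,0,0]],
    [[0,0,0],[0,0,0]],
    [[0,0,0],[0,0,0]],
    [[0,0,0],[0,0,0]]
  ],
  "jaw": 20,
  "grip_force": 40
}}

```text
time_s: 8.23
position: [0.6464, -0.0752, 0.0852]
tool_rot: [[-0.698, 0.716, 0.002], [0.716, 0.698, -0.002], [-0.003, 0.001, -1.0]]
ft_force: [-1.1, -1.3, 7.0]
grip_width: 0.0355
gripper_force: 41.9
```

```bash
python3 - <<'E'
from h import *
s=env.observe(); print(s["time_s"],s["position"],s["tool_rot"],s["ft_force"],s["wrist_torque"],s["grip_width"])
T=s["tool_rot"]; print(np.degrees(np.arctan2(T[1][1],T[0][1])))
E
```

```text
8.2333 [ 0.64639597 -0.07518806  0.08520901] [[-6.97898505e-01  7.16192796e-01  2.35701042e-03]
 [ 7.16191414e-01  6.97902214e-01 -1.53599329e-03]
 [-2.74503012e-03  6.16103199e-04 -9.99996043e-01]] [-1.07467222 -1.25290755  6.96524127] [-0.49941934  0.47277136 -0.01479459] 0.035530699737162816
44.25895027790813
```

>>> {"method": "step_arm", "body": {
  "targets": [
    [[0,0,0],[0,0,0.03]],
    [[0,0,0],[0,0,0.1]],
    [[0,0,0],[0,0,0.19]],
    [[0,0,0],[0,0,0.28]],
    [[0,0,0],[0,0,0.37]],
    [[0,0,0],[0,0,0.46]],
    [[0,0,0],[0,0,0.55]],
    [[0,0,0],[0,0,0.64]],
    [[0,0,0],[0,0,0.72]],
    [[0,0,0],[0,0,0.78]]
  ]
}}

```text
time_s: 9.07
position: [0.6458, -0.0755, 0.0852]
tool_rot: [[-0.156, 0.988, 0.001], [0.988, 0.156, -0.002], [-0.002, 0.0, -1.0]]
ft_force: [-5.8, -2.7, 8.1]
grip_width: 0.0351
gripper_force: 42.0
```

>>> {"method": "step_arm", "body": {
  "targets": [
    [[0,0,0],[0,0,0.05]],
    [[0,0,0],[0,0,0.11]],
    [[0,0,0],[0,0,0.17]],
    [[0,0,0],[0,0,0.215]],
    [[0,0,0],[0,0,0.24]],
    [[0,0,0],[0,0,0.24]],
    [[0,0,0],[0,0,0.24]],
    [[0,0,0],[0,0,0.24]]
  ]
}}

```text
time_s: 9.73
position: [0.6456, -0.0754, 0.0852]
tool_rot: [[0.029, 1.0, 0.0], [1.0, -0.029, -0.002], [-0.002, 0.0, -1.0]]
ft_force: [-7.0, -3.7, 8.7]
grip_width: 0.0354
gripper_force: 42.2
```

```bash
python3 - <<'E'
from h import *
s=env.observe(); T=s["tool_rot"]; print(s["time_s"],s["position"],s["ft_force"],s["wrist_torque"],s["grip_width"],np.degrees(np.arctan2(T[1][1],T[0][1])))
i,P,K,R,t=grab("scene"); np.savez("s4.npz",i=i,P=P,K=K,R=R,t=t)
save("s4.png",cv2.resize(i[170:470,120:440],None,fx=2,fy=2,interpolation=cv2.INTER_CUBIC))
E
```

```text
9.7333 [ 0.64555217 -0.07543237  0.08517029] [-7.00320325 -3.69976386  8.6839432 ] [-0.58414543  1.2534967  -0.04752654] 0.03541864395629178 -1.6487301921268576
```

View pics/s4.png

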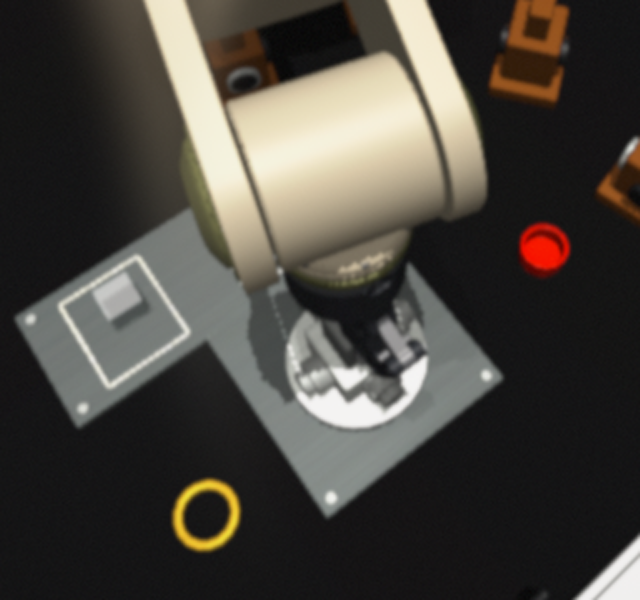

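The scene view shows the turret's barrels lying along the plate's axes, with the arm hiding the long one. The cube, ring and cap are undisturbed. I'll check the aim in the wrist view.

```bash
python3 - <<'E'
from h import *
i,P,K,R,t=grab("wrist"); np.savez("w5.npz",i=i,P=P,K=K,R=R,t=t); save("w5.png",i)
Z=P[...,2]
def fit(m,z):
    v,u=np.nonzero(m); return m.sum(),rect(rays(np.c_[u,v].astype(float),K,R,t,z))
X,Y=P[...,0],P[...,1]
m=(Z>.068)&(Z<.075)&(abs(X-.646)<.04)&(abs(Y+.0745)<.04); print("head",fit(m,.072))
for lo,hi in((.074,.086),(.11,.12)):
    m=(Z>lo)&(Z<hi)&(abs(X-.50)<.05)&(abs(Y+.07)<.05); print("block",fit(m,(lo+hi)/2))
# long barrel ridge: for X slices, highest-z mean y
m=(Z>.045)&(Z<.07)&(X>.555)&(X<.612)&(abs(Y+.07)<.03)
for x in np.arange(.558,.612,.006):
    q=m&(abs(X-x)<.003); 
    if q.sum()>10: print(round(x,3),q.sum(),np.round([Y[q].min(),Y[q].max(),np.median(Y[q&(Z>np.percentile(Z[q],80))]),Z[q].max()],4))
E
```

```text
head (np.int64(5400), (array([646.5, -59.5]), array([28.7, 55.1]), 87.6))
block (np.int64(4019), (array([527.8, -71.1]), array([51.3, 18.8]), 75.0))
block (np.int64(0), (array([0., 0.]), array([0., 0.]), 0.0))
0.558 249 [-0.0798 -0.0608 -0.0707  0.0632]
0.564 593 [-0.0796 -0.0608 -0.0703  0.0636]
0.57 604 [-0.08   -0.0608 -0.0711  0.0637]
0.576 585 [-0.0799 -0.0611 -0.0709  0.0635]
0.582 517 [-0.0834 -0.0578 -0.0717  0.0679]
0.588 838 [-0.0838 -0.0577 -0.0718  0.0678]
0.594 840 [-0.0835 -0.0579 -0.072   0.0682]
0.6 836 [-0.084  -0.0584 -0.0724  0.0677]
0.606 858 [-0.0847 -0.0586 -0.0724  0.0677]
```

View pics/w5.png

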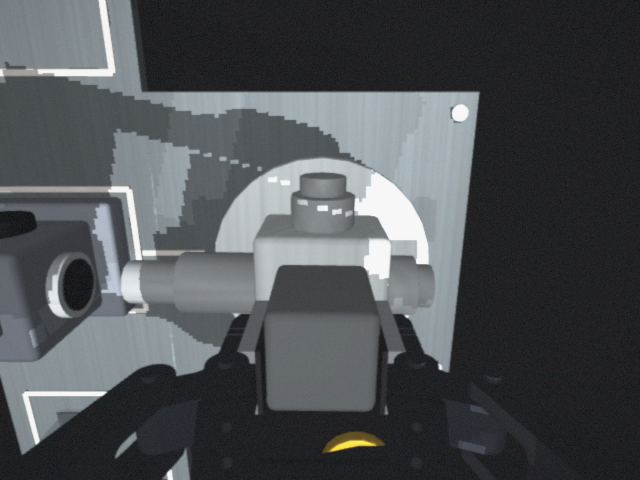

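The wrist view shows the long barrel's tip at (130,282) pointing at the block's port at (72,285). I'll do one finer comparison of barrel yaw and plate edge yaw in this same image.

```bash
python3 - <<'E'
from h import *
f=np.load("w5.npz"); i,P,K,R,t=[f[k] for k in("i","P","K","R","t")]
X,Y,Z=P[...,0],P[...,1],P[...,2]; g=cv2.GaussianBlur(i.min(2),(3,3),0).astype(float)
def line(pts,z,n):
    p=rays(np.array(pts,float),K,R,t,z); 
    for _ in range(3):
        a=np.polyfit(p[:,0],p[:,1],1); r=p[:,1]-np.polyval(a,p[:,0]); p=p[abs(r)<2*np.std(r)+1e-5]
    print(n,np.degrees(np.arctan(a[0])),len(p),np.std(r)*1000,"y at x=.646,.501",np.polyval(a,[.646,.501])*1000)
# plate +y edge (row ~92): max vertical gradient
def vedge(cols,r0,r1,sgn):
    out=[]
    for c in cols:
        d=sgn*np.diff(g[r0:r1,c]); k=d.argmax(); 
        o=0 if k in(0,len(d)-1) else .5*(d[k-1]-d[k+1])/(d[k-1]-2*d[k]+d[k+1]+1e-9)
        out.append((c,r0+k+.5+o))
    return out
line(vedge(range(160,465),82,102,1),.008,"plate edge")
# barrel: thick section side silhouettes via depth axis fit
for a,b,z0 in((.584,.612,.052),(.562,.577,.052)):
    m=(Z>.045)&(Z<.072)&(X>a)&(X<b)&(abs(Y+.07)<.02); p=P[m].astype(float)
    from scipy.optimize import least_squares
    fn=lambda q:np.hypot(p[:,1]-q[0]-q[1]*(p[:,0]-.6),p[:,2]-q[2])-q[3]
    s=least_squares(fn,[-.073,0,.052,.013],loss="soft_l1",f_scale=.001).x; print("barrel",len(p),s,np.degrees(np.arctan(s[1])))
m=(Z>.069)&(Z<.075)&(abs(X-.646)<.035)&(abs(Y+.0745)<.04)
v,u=np.nonzero(m); line([(c,v[u==c].min()-.5) for c in range(268,378)],.072,"head edge")
E
```

```text
plate edge -1.677396209893647 302 0.014815091768376764 y at x=.646,.501 [10.63503976 14.88128554]
barrel 3934 [-0.0726014  -0.04237515  0.05240188  0.01374121] -2.42646562458274
barrel 1479 [-0.07251936 -0.04347742  0.05242922  0.00976873] -2.4895045774941646
head edge -2.792704984172835 100 0.18792746557874976 y at x=.646,.501 [-45.62854913 -38.55537176]
```

The plate is at -1.68° and the barrel at about -2.45°, so I'll trim by +0.8° (tool z -0.8°).

>>> {"method": "step_arm", "body": {
  "targets": [
    [[0,0,0],[0,0,-0.009]],
    [[0,0,0],[0,0,-0.018]],
    [[0,0,0],[0,0,-0.018]],
    [[0,0,0],[0,0,-0.018]],
    [[0,0,0],[0,0,-0.018]],
    [[0,0,0],[0,0,-0.018]]
  ]
}}

```text
time_s: 10.33
position: [0.6456, -0.0755, 0.0852]
tool_rot: [[0.015, 1.0, 0.0], [1.0, -0.015, -0.002], [-0.002, 0.0, -1.0]]
ft_force: [-6.2, -2.9, 8.0]
grip_width: 0.0356
gripper_force: 42.0
```

```bash
cat > m2.py <<'E'
from h import *
from scipy.optimize import least_squares
s=env.observe(); T=s["tool_rot"]; print(s["time_s"],s["ft_force"],s["wrist_torque"],np.degrees(np.arctan2(T[1][1],T[0][1])))
i,P,K,R,t=grab("wrist"); X,Y,Z=P[...,0],P[...,1],P[...,2]
for a,b in((.584,.612),(.562,.577)):
    m=(Z>.045)&(Z<.072)&(X>a)&(X<b)&(abs(Y+.07)<.02); p=P[m].astype(float)
    q=least_squares(lambda q:np.hypot(p[:,1]-q[0]-q[1]*(p[:,0]-.6),p[:,2]-q[2])-q[3],[-.073,0,.052,.013],loss="soft_l1",f_scale=.001).x; print("barrel",q,np.degrees(np.arctan(q[1])))
E
python3 m2.py
```

```text
10.3333 [-6.24400983 -2.93058622  8.02582263] [-0.55586031  1.19222189  0.0491443 ] -0.8359536887778175
barrel [-0.07324123 -0.02833908  0.05247317  0.01369479] -1.6232754628804735
barrel [-0.07316258 -0.0288111   0.05249798  0.00972764] -1.650297979959952
```

The barrel is at -1.64° against the plate's -1.68°, and the grip is holding. Handing in.

```bash
python3 -c "
from h import *
print(close_job())"
```

```text
the job is handed in; nothing more can be done
None
```

The job is handed in: the focus block stands in the middle outline (measured within about 0.6 mm and 0.1°), and the gripper is still holding the turret with the long barrel within about 0.1° of the plate's yaw, pointing at the block.

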